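# Hang the bench caddy and stand the ring clamp in it

### The arm

A 6-joint arm with a two-finger parallel gripper is mounted at the origin on the work surface. World frame = base frame: x ahead of the robot, y to its left, z up, the work surface at z = 0. Lengths are in m, angles in degrees, forces in N, time in s.
With the tool pointing down it reaches from about 0.4 to 0.825 m from the base axis. Payload 7 kg.
Tool frame: the origin (TCP) lies midway between the tips of the shut fingers; the grasp point (between the pads) lies 19 mm behind it; z points along the fingers, y is the line along which they close (so a half turn about z gives the same grasp; the last joint's range is limited). The gripper opens to 88 mm and grips with 3 to 60 N. Pads are 19 mm wide; open, the fingers measure 130 mm over their backs; the gripper's body (78 mm by 193 mm) begins 47 mm behind the grasp point.
Start: joints at [16.507, 20.546, 0.682, 0, -70.136, -16.507], TCP at [0.675, -0, 0.227] pointing down, gripper open.
Joint ranges: [-176.03, 176.03], [-82.01, 121.73], [-58.28, 71.71], [-173.87, 95.51], [-174.79, -0.11], [-173.66, 173.66]. Speed limits (degrees/s): [136.94, 136.94, 172.46, 180, 180, 180].

### API

Orientations are given as [roll, pitch, yaw] about the fixed x, y, z axes, in that order (R = Rz(yaw) Ry(pitch) Rx(roll)).
In Python, from plant import r gives the robot as it stands. The module is installed in compiled form; this text tells all that it offers.
- The arm moves only by the tool play_rows, never from a script. Its argument "rows" is a list of rows, each an object with "slide": the shift along the tool's x, y, z as a fraction of full scale, a list of three; "delta_rot": the turn, a rotation vector about the tool's x, y, z as a fraction of full scale, a list of three; "fingers": the opening, from -1 (shut) to 1 (fully open). In form: [{"slide": [x, y, z], "delta_rot": [rx, ry, rz], "fingers": fingers}, ...]. A call has 1 to 8 rows; each row shifts and turns the commanded pose from where the row before left it, along the tool's axes as they then stand; what a row does not reach is not made up. Full scale, the value 1, is 0.15 m for a shift and 0.08 rad for a turn. A row lasts 1/8 s, in which the tool goes at most 62.5 mm and 10.7 degrees, less where a joint would pass 70% of its speed; a pose out of reach is approached as far as the arm can. A call with a number of a shift or a turn outside -1 to 1 is refused whole. A call with a gripper value outside its range is refused whole. The fingers move at their own pace and stop on an object; "squeeze" is the grip in N (left out, the last holds). Time passes only in rows, so rows that do not move let the fingers close. It gives the time, the measured TCP pose, the force, the opening and the grip force at its end, in the units of the state.
- r.get_state(): the state, without advancing time (a new reading comes with each control period).
- r.capture(name): name is "scene" or "side" or "wrist"; returns a dict with "image" (480x640x3 uint8, blue, green, red), "fx", "fy", "cx", "cy" (pixels), "distortion" ([k1, k2, p1, p2, k3] as OpenCV has them; the pictures are not rectified), "R" (3x3) and "t" (3): a world point X has camera coordinates R X + t; the wrist camera has in their place "T_tool_cam" (4x4, takes a point from camera to tool coordinates, whose origin is the TCP and whose axes are the flange's). Camera axes: x right, y down, z forward; pixel columns grow to the right and rows downward; lengths in m; the calibration is good to about 2 mm. A picture is of the moment at which its call begins: read the wrist's pose just before it. There is no depth.
- r.close_job(): hands the job in; it is judged then, once.
The state is a dict: "time_s": time; "joints": joint angles; "qd": joint speeds; "joint_torque": joint torques, N m; "tcp_pos": TCP position; "eef_rot": TCP orientation; "contact_force": force on the tool from outside, world axes, zero at the start; "moment": the same for the moment, N m; "gripper_width": finger opening in m; "gripper_force": force on a finger pad.
Only numpy, scipy, OpenCV 4.12 (cv2) and the standard library are available. Lean on these libraries where they do the work, as an engineer would, in place of code of your own. Each camera call takes 0.05 s, during which the arm holds its last target. There are 200 camera calls.

### The job

Hang the green-backed tool caddy on the tool board: bring its two keyholes over the two screw heads, then pull it down until it is fully home on the screws and hangs there by itself. Once it hangs, stand the ring clamp upright in either compartment of the caddy. Leave the other loose things on the bench where they are.

Things in the scene. Friction and masses are not known exactly. Their poses are not given: they have to be found in the camera images.
- caddy: Tool caddy, loose, 0.34-0.5 kg, upright on the bench: plywood tray, 170 mm wide (its y), 90 mm deep (its x), with a green steel back plate. Origin: centre of underside. z up; +x out through the back plate, front faces -x. Back plate x = 41 to 45 mm, 126 mm high. Front and end walls 6 mm thick, 50 mm high; floor 6 mm thick. It hangs with its axes parallel to tool_board's.
- caddy_grip (a point): Middle of the top edge of the caddy's wooden partition (0, 0, 92 mm in its frame), its carrying grip, to pinch from above. The partition is 10 mm thick (y = -5 to 5 mm), runs from x = -39 to 41 mm and stands 92 mm high, 42 mm above the tray walls.
- compartment_left (a point): Centre of the floor of the caddy's +y compartment (1, 42, 6 mm in its frame). The compartment is open at the top, 74 mm wide in y and 80 mm deep in x.
- compartment_right (a point): The same for the -y compartment (1, -42, 6 mm), of the same size.
- entry_left (a point): Centre of the entry hole of the keyhole on the caddy's +y side, mid-thickness of the back plate (43, 55, 88 mm in the caddy's frame). The entry is round, 24 mm across; from it a slot 10 mm wide runs straight up to height 113 mm. The plate is 4 mm thick.
- entry_right (a point): The same for the -y keyhole (43, -55, 88 mm).
- slot_left (a point): Where the shank's axis sits in the +y keyhole when the caddy is fully home: 3.5 mm below the slot's upper end, mid-thickness of the plate (43, 55, 109.5 mm in the caddy's frame), 21.5 mm above the entry's centre.
- slot_right (a point): The same for the -y keyhole (43, -55, 109.5 mm).
- tool_board: Plywood tool board fixed on the bench: 360 mm long (its y), 18 mm thick, 205 mm high, foot and struts behind. Origin: on the bench under the middle of its front face, the plane x = 0, which faces -x; z up. Two steel screws stick out of the face. With the caddy home its underside is 60.5 mm above the bench. Tools hang at the board's ends, 145 mm off the middle, clear of the caddy.
- screw_left (a point): On the axis of the +y screw, midway between face and head: (-3.5, 55, 170 mm) in the board's frame. Shank 7 mm thick, 7 mm clear of the face (room for the 4 mm plate), then a head 17 mm across and 6 mm thick, so 13 mm out in all. It takes the caddy's +y keyhole.
- screw_right (a point): The same for the -y screw, (-3.5, -55, 170 mm); it takes the caddy's -y keyhole.
- ring_clamp: Jeweller's ring clamp, about 90 g, loose, upright on the bench: turned dark-wood barrel, brass band at mid-height, pale wedge in the top, 148 mm high with the wedge (barrel 136 mm). Origin: centre of underside, z up. 27 mm across at the foot, 37 mm at the band (62 to 78 mm up), 33 mm at 100 mm, 31 mm at 125 mm up.
- flux_bottle: White bottle with red cap, 44 mm across, 105 mm high, loose, to be left alone. Origin: centre of its underside.
- bur_jar: Amber glass jar with steel lid, 52 mm across, 75 mm high, loose, to be left alone. Origin: centre of its underside.
- bench_block: Steel bench block 75 x 75 x 16 mm, loose, to be left alone. Origin: centre of its underside.
- chasing_hammer: Hammer 240 mm long lying along its x, loose, to be left alone.
- bench_brush: Bench brush 200 mm long lying along its x, loose, to be left alone.
- pliers: Pliers with red grips, 140 mm long lying along their x, 14 mm high, loose, to be left alone. Origin: under the joint.
There are look-alikes about, which are no part of the job. Leave any pink or purple look-alike of the ring_clamp alone.

How it is judged:
By the outcome, as a careful person would: the job done as asked, in the order asked, and still so for the second after the job is handed in, with the robot touching nothing.
It also fails if it takes over 64 s, if anything falls off the work surface, if the arm or the gripper's body presses on something with over 40 N, if the wrist force passes 120 N, or if a joint passes its speed limit or range.

## Working session

There is one attempt and no reset: what is moved stays moved. The work goes in short steps, Python scripts to look and compute and a tool call to move; the robot and the scene stay as the last step left them, time stands still between calls to the robot, and variables do not carry over. Pictures are saved under pics/ and viewed, at most 12 in all, crops included, and the job is handed in when it is done.

Besides the shell and the picture viewer there is one more tool, called after ">>>" in YAML: its name, and indented under it one key for each argument. play_rows: Moves the arm, as the interface text tells. Shift numbers are shares of 0.15 m and turn numbers shares of 0.08 rad, none past 1 either way. Its arguments: {"type":"object","properties":{"rows":{"type":"array"},"squeeze":{"type":"number"}},"required":["rows"]}

```bash
mkdir -p pics; cat > h.py <<'E'
import numpy as np, cv2, json
from scipy.spatial.transform import Rotation as Ro
from plant import r
def K(c): return np.array([[c['fx'],0,c['cx']],[0,c['fy'],c['cy']],[0,0,1.]])
def cam(name):
    s=r.get_state(); c=r.capture(name)
    if 'R' not in c:
        T=np.array(c['T_tool_cam']); Rt=Ro.from_euler('xyz',s['eef_rot'],degrees=True).as_matrix()
        Rw=Rt@T[:3,:3]; o=Rt@T[:3,3]+np.array(s['tcp_pos'])
        c['R']=Rw.T; c['t']=-Rw.T@o
    c['R']=np.array(c['R']); c['t']=np.array(c['t']); c['o']=-c['R'].T@c['t']
    return c
def ray(c,uv):
    p=cv2.undistortPoints(np.array(uv,float).reshape(-1,1,2),K(c),np.array(c['distortion'],float)).reshape(-1,2)
    d=np.c_[p,np.ones(len(p))]@c['R']
    return d
def onz(c,uv,z):
    d=ray(c,uv); return c['o']+d*((z-c['o'][2])/d[:,2:3])
def proj(c,X):
    return cv2.projectPoints(np.array(X,float).reshape(-1,1,3),cv2.Rodrigues(c['R'])[0],c['t'],K(c),np.array(c['distortion'],float))[0].reshape(-1,2)
def tri(cs,uvs):
    A=np.zeros((3,3));b=np.zeros(3)
    for c,uv in zip(cs,uvs):
        d=ray(c,[uv])[0]; d/=np.linalg.norm(d); P=np.eye(3)-np.outer(d,d); A+=P;b+=P@c['o']
    return np.linalg.solve(A,b)
E
python3 - <<'E'
from h import *
print(r.get_state())
for n in ['scene','side','wrist']:
    c=cam(n); cv2.imwrite(f'pics/{n}0.png',c['image']); print(n,c['o'],c['R'][2],c['fx'])
E
```

```text
{'time_s': 0.0, 'joints': array([ 1.65059612e+01,  2.05918243e+01,  6.34934661e-01, -1.98134286e-02,
       -7.01334086e+01, -1.65075241e+01]), 'qd': array([ 0.04512277, -0.02302007,  0.04680669,  0.02761979,  0.02834412,
       -0.10457648]), 'joint_torque': array([-8.00930356e-04, -5.82726967e+01,  2.93058443e+01,  6.99745238e+00,
        6.93249181e-03, -2.06530804e-04]), 'tcp_pos': array([ 6.74536555e-01, -3.23503946e-05,  2.25628051e-01]), 'eef_rot': array([ 1.79908131e+02, -7.80176280e-03, -9.00083046e+01]), 'contact_force': array([-0.15995102, -0.27092607,  0.10834885]), 'moment': array([ 0.00427484, -0.01523334, -0.05269237]), 'gripper_force': 0.0, 'gripper_width': 0.0880226386254245}
scene [ 1.30796917 -0.48370342  0.67421339] [-0.71596105  0.45982496 -0.5253197 ] 442.4204999278754
side [ 0.34956243 -0.94396998  0.85176615] [ 0.2022245   0.77999971 -0.59220411] 564.7834730826943
wrist [ 0.67493885 -0.0724326   0.38261964] [-1.99413111e-04  2.64536598e-01 -9.64375626e-01] 412.43512476595305
```

View pics/scene0.png

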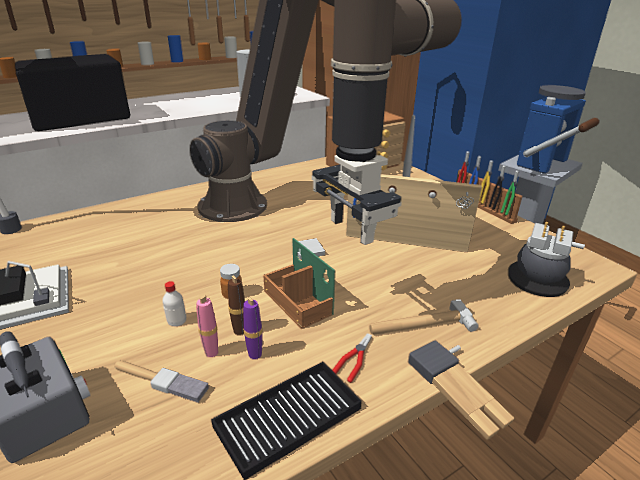

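View pics/side0.png

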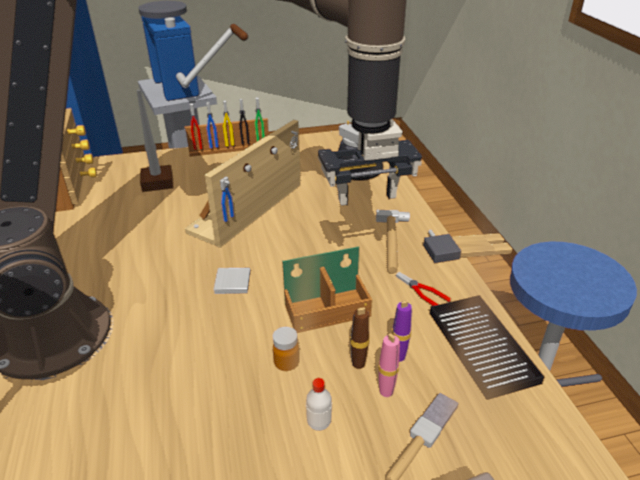

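View pics/wrist0.png

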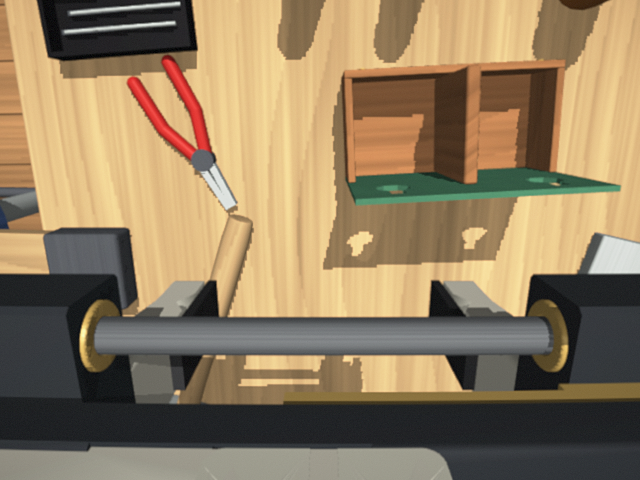

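Scene: caddy at (300,285), dark ring clamp at (237,305), board at (415,210) with its screws. Side: caddy at (327,290), clamp at (360,340), board at (255,180). Wrist: caddy from above, plate at (470,190). Next I'll enlarge the important parts.

```bash
python3 - <<'E'
from h import *
S=cv2.imread('pics/scene0.png');D=cv2.imread('pics/side0.png')
f=lambda im,x,y:cv2.resize(im[y:y+75,x:x+100],(400,300),interpolation=cv2.INTER_CUBIC)
f2=lambda im,x,y,w:cv2.resize(im[y:y+w*3//4,x:x+w],(400,300),interpolation=cv2.INTER_CUBIC)
m=np.vstack([np.hstack([f2(S,340,160,140),f2(D,200,110,110)]),np.hstack([f2(S,250,230,100),f2(D,275,240,100)])])
cv2.imwrite('pics/mos.png',m)
for n,im in [('scene',S),('side',D),('wrist',cv2.imread('pics/wrist0.png'))]:
    h=cv2.cvtColor(im,cv2.COLOR_BGR2HSV)
    g=cv2.inRange(h,(65,100,30),(90,255,160)); 
    k,l,st,ce=cv2.connectedComponentsWithStats(g); i=1+np.argmax(st[1:,4]); 
    cn=max(cv2.findContours((l==i).astype(np.uint8),0,2)[0],key=cv2.contourArea)
    print(n,st[i],cv2.approxPolyDP(cn,4,True).reshape(-1,2).tolist())
E
```

```text
scene [293 238  41  63 339] [[293, 238], [294, 269], [311, 264], [313, 295], [319, 300], [330, 296], [319, 299], [313, 294], [313, 265], [294, 266], [294, 258], [300, 262], [301, 248], [302, 260], [297, 259], [293, 243], [327, 266], [329, 282], [322, 278], [325, 268], [324, 282], [330, 281], [328, 268], [333, 270], [333, 289], [333, 269]]
side [326 248  32  45 947] [[357, 248], [326, 254], [336, 292], [354, 288]]
wrist [ 348  168  272   36 5411] [[619, 187], [527, 168], [479, 171], [475, 185], [436, 173], [357, 177], [348, 183], [356, 203]]
```

View pics/mos.png

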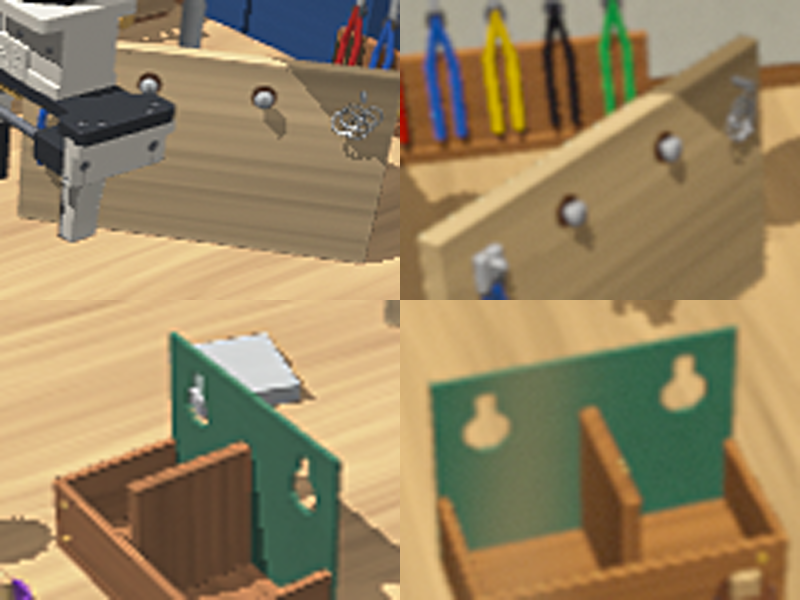

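```bash
cat > m1.py <<'E'
from h import *
s,d,w=cam('scene'),cam('side'),cam('wrist')
P={}
for n,a,b in [('scrA',(392.5,190.1),(248.1,168.3)),('scrB',(432.4,194),(274.25,150.7)),('plL',(292.5,238.3),(283,261)),('plR',(335.2,270.8),(359.2,247)),
 ('parF',(283.2,277),(333,291)),('parR',(311.8,266.8),(323,267.5))]:
    X=tri([s,d],[a,b]); P[n]=X; print(n,X.round(4),'reproj',(proj(s,X)-a).round(1),(proj(d,X)-b).round(1))
print('wrist plate top',onz(w,[(619,187),(356,203)],.126).round(4))
print('wrist par top F,R',onz(w,[(473.5,66),(470.5,182)],.092).round(4))
v=P['scrB']-P['scrA'];print('scr dist',np.linalg.norm(v),'ang',np.degrees(np.arctan2(v[1],v[0])))
v=P['plR']-P['plL'];print('pl',np.linalg.norm(v),np.degrees(np.arctan2(v[1],v[0])))
# dark clamp & bottles: dark brown mask in side
for n,c,rg in [('scene',s,(215,265,255,345)),('side',d,(345,300,375,375))]:
    im=c['image'];h=cv2.cvtColor(im,cv2.COLOR_BGR2HSV)
    g=cv2.inRange(im,(0,0,0),(60,60,75));x0,y0,x1,y1=rg;mk=np.zeros_like(g);mk[y0:y1,x0:x1]=g[y0:y1,x0:x1]
    ys,xs=np.nonzero(mk);print(n,xs.min(),xs.max(),ys.min(),ys.max(),[(y,xs[ys==y].min(),xs[ys==y].max()) for y in range(ys.min(),ys.max()+1,6) if (ys==y).any()])
E
python3 m1.py
```

```text
scrA [0.4635 0.297  0.1693] reproj [[-0.1  0.3]] [[-0.1 -0.4]]
scrB [0.542  0.3722 0.1708] reproj [[-0.2  0.5]] [[-0.1 -0.6]]
plL [ 0.4869 -0.0345  0.126 ] reproj [[ 0.1 -0.1]] [[0.  0.1]]
plR [ 0.6548 -0.022   0.1233] reproj [[-0.2  0.3]] [[-0.1 -0.3]]
parF [ 0.5742 -0.1087  0.0893] reproj [[-0.1  0.2]] [[-0.1 -0.3]]
parR [ 0.5725 -0.0314  0.0898] reproj [[-0.1  0.1]] [[-0.  -0.1]]
wrist plate top [[ 0.4872 -0.035   0.126 ]
 [ 0.6545 -0.0244  0.126 ]]
wrist par top F,R [[ 0.5757 -0.1102  0.092 ]
 [ 0.5709 -0.0332  0.092 ]]
scr dist 0.10871984624831851 ang 43.75910190708376
pl 0.16839460507505277 4.257296950313673
scene 228 244 279 334 [(279, np.int64(238), np.int64(238)), (285, np.int64(228), np.int64(241)), (291, np.int64(228), np.int64(242)), (297, np.int64(233), np.int64(243)), (303, np.int64(229), np.int64(242)), (315, np.int64(230), np.int64(242)), (321, np.int64(232), np.int64(243)), (327, np.int64(233), np.int64(243)), (333, np.int64(235), np.int64(243))]
side 351 367 316 367 [(316, np.int64(354), np.int64(354)), (322, np.int64(353), np.int64(355)), (328, np.int64(353), np.int64(355)), (334, np.int64(352), np.int64(355)), (340, np.int64(354), np.int64(355)), (346, np.int64(351), np.int64(351)), (352, np.int64(352), np.int64(365)), (358, np.int64(352), np.int64(364)), (364, np.int64(353), np.int64(363))]
```

```bash
cat >> h.py <<'E'
def need(pos,rpy):
    s=r.get_state(); R0=Ro.from_euler('xyz',s['eef_rot'],degrees=True); 
    sl=R0.inv().apply(np.array(pos)-s['tcp_pos'])/.15
    rv=(R0.inv()*Ro.from_euler('xyz',rpy,degrees=True)).as_rotvec()/.08
    R1=Ro.from_euler('xyz',rpy,degrees=True)
    print('tcp',s['tcp_pos'].round(4),s['eef_rot'].round(2),'t',round(s['time_s'],2),'F',s['contact_force'].round(1),'w',round(s['gripper_width'],4))
    print('slide',sl.round(3),'rot',rv.round(3),'slide if after rot',(R1.inv().apply(np.array(pos)-s['tcp_pos'])/.15).round(3))
E
python3 - <<'E'
from h import *
s,d=cam('scene'),cam('side')
print('clamp foot',tri([s,d],[(240,333),(359,365)]),onz(s,[(240,334)],0),onz(d,[(359,367)],0))
print('clamp top',tri([s,d],[(235,278),(361,309)]))
print('purple top',tri([s,d],[(251,299),(404,303)]),'pink',tri([s,d],[(206,298),(390,336)]))
need([.5739,-.0772,.062],[180,0,-86.5])
E
```

```text
clamp foot [ 0.59575818 -0.23173284 -0.00470007] [[ 0.60379357 -0.23492842  0.        ]] [[ 0.59291973 -0.2403024   0.        ]]
clamp top [ 0.59483135 -0.22965076  0.14407421]
purple top [ 0.67625968 -0.23204433  0.14412655] pink [ 0.62458136 -0.30310523  0.14119621]
tcp [ 0.6749 -0.      0.2264] [179.99  -0.   -90.  ] t 0.4 F [0.1 0.1 0.3] w 0.0874
slide [0.514 0.673 1.096] rot [ 0.003 -0.    -0.764] slide if after rot [0.472 0.704 1.096]
```

>>> play_rows:
  rows:
    - {"slide": [0.171, 0.224, 0], "delta_rot": [0, 0, 0], "fingers": 1}
    - {"slide": [0.171, 0.224, 0], "delta_rot": [0, 0, 0], "fingers": 1}
    - {"slide": [0.171, 0.224, 0], "delta_rot": [0, 0, 0], "fingers": 1}
    - {"slide": [0, 0, 0.2], "delta_rot": [0, 0, -0.76], "fingers": 0.5}
    - {"slide": [0, 0, 0.3], "delta_rot": [0, 0, 0], "fingers": 0}
    - {"slide": [0, 0, 0.3], "delta_rot": [0, 0, 0], "fingers": 0}
    - {"slide": [0, 0, 0.296], "delta_rot": [0, 0, 0], "fingers": 0}
    - {"slide": [0, 0, 0], "delta_rot": [0, 0, 0], "fingers": 0}
  squeeze: 50

```text
time_s: 1.4
tcp_pos: [0.5716, -0.0774, 0.0593]
eef_rot: [179.6, -0.0, -86.5]
contact_force: [0.2, 0.9, 0.8]
gripper_width: 0.0458
gripper_force: 0.0
```

```bash
python3 - <<'E'
from h import *
need([.5739,-.0772,.062],[180,0,-86.5])
c=cam('wrist');cv2.imwrite('pics/w1.png',c['image'])
E
```

```text
tcp [ 0.5716 -0.0774  0.0593] [ 1.7961e+02 -3.0000e-02 -8.6540e+01] t 1.4 F [0.2 0.9 0.8] w 0.0458
slide [-0.    -0.015 -0.018] rot [ 0.085 -0.007 -0.009] slide if after rot [-0.    -0.015 -0.018]
```

View pics/w1.png

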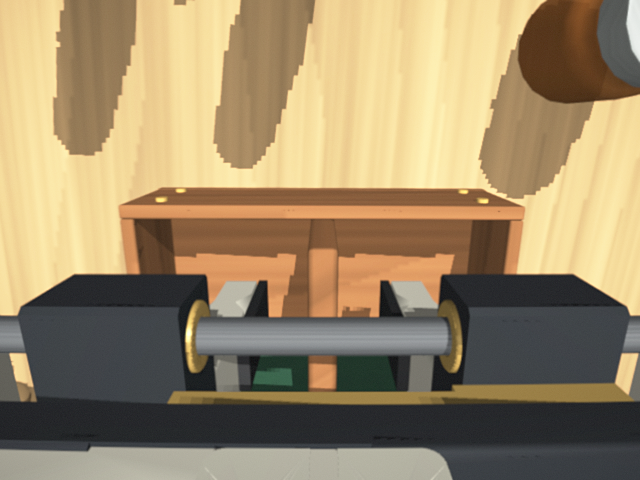

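Wrist view: the partition (323,300) sits midway between the fingers (266 and 380), and the front wall is level at row 212. Close the fingers and lift.

>>> play_rows:
  rows:
    - {"slide": [0, 0, 0], "delta_rot": [0, 0, 0], "fingers": -1}
    - {"slide": [0, 0, 0], "delta_rot": [0, 0, 0], "fingers": -1}
    - {"slide": [0, 0, 0], "delta_rot": [0, 0, 0], "fingers": -1}
    - {"slide": [0, 0, 0], "delta_rot": [0, 0, 0], "fingers": -1}
    - {"slide": [0, 0, -0.1], "delta_rot": [0, 0, 0], "fingers": -1}
    - {"slide": [0, 0, -0.15], "delta_rot": [0, 0, 0], "fingers": -1}
    - {"slide": [0, 0, -0.2], "delta_rot": [0, 0, 0], "fingers": -1}
    - {"slide": [0, 0, 0], "delta_rot": [0, 0, 0], "fingers": -1}

```text
time_s: 2.45
tcp_pos: [0.576, -0.0767, 0.1326]
eef_rot: [-179.7, 0.0, -86.5]
contact_force: [0.0, 0.1, -3.7]
gripper_width: 0.0097
gripper_force: 50.0
```

>>> play_rows:
  rows:
    - {"slide": [-0.15, -0.008, -0.03], "delta_rot": [0, 0, 0], "fingers": -1}
    - {"slide": [-0.3, -0.009, -0.03], "delta_rot": [0, 0, 0], "fingers": -1}
    - {"slide": [-0.35, -0.009, 0], "delta_rot": [0, 0, 0], "fingers": -1}
    - {"slide": [-0.35, -0.009, 0], "delta_rot": [0, 0, 0], "fingers": -1}
    - {"slide": [-0.35, -0.009, 0], "delta_rot": [0, 0, 0], "fingers": -1}
    - {"slide": [-0.35, -0.009, 0], "delta_rot": [0, 0, 0], "fingers": -1}
    - {"slide": [-0.3, -0.009, 0], "delta_rot": [0, 0, 0], "fingers": -1}
    - {"slide": [-0.16, -0.006, 0], "delta_rot": [0, 0, 0], "fingers": -1}

```text
time_s: 3.45
tcp_pos: [0.5625, 0.2715, 0.1375]
eef_rot: [179.9, -0.0, -86.4]
contact_force: [0.4, -0.5, -4.3]
gripper_width: 0.0098
gripper_force: 50.0
```

>>> play_rows:
  rows:
    - {"slide": [0, 0, 0], "delta_rot": [0, 0, -0.8], "fingers": -1}
    - {"slide": [0, 0, 0], "delta_rot": [0, 0, -1], "fingers": -1}
    - {"slide": [0, 0, 0], "delta_rot": [0, 0, -1], "fingers": -1}
    - {"slide": [0, 0, 0], "delta_rot": [0, 0, -1], "fingers": -1}
    - {"slide": [0, 0, 0], "delta_rot": [0, 0, -1], "fingers": -1}
    - {"slide": [0, 0, 0], "delta_rot": [0, 0, -1], "fingers": -1}
    - {"slide": [0, 0, 0], "delta_rot": [0, 0, -1], "fingers": -1}
    - {"slide": [0, 0, 0], "delta_rot": [0, 0, -1], "fingers": -1}

```text
time_s: 4.45
tcp_pos: [0.5629, 0.2687, 0.1378]
eef_rot: [179.9, 0.0, -50.7]
contact_force: [-1.2, 0.2, -4.1]
gripper_width: 0.0097
gripper_force: 50.0
```

>>> play_rows:
  rows:
    - {"slide": [0, 0, 0], "delta_rot": [0, 0, -0.98], "fingers": -1}
    - {"slide": [0, 0, 0], "delta_rot": [0, 0, 0], "fingers": -1}
    - {"slide": [0, 0, 0], "delta_rot": [0, 0, 0], "fingers": -1}
    - {"slide": [0, 0, 0], "delta_rot": [0, 0, 0], "fingers": -1}

```text
time_s: 4.95
tcp_pos: [0.5633, 0.2694, 0.1385]
eef_rot: [180.0, 0.0, -46.3]
contact_force: [-0.6, 0.5, -3.8]
gripper_width: 0.0098
gripper_force: 50.0
```

```bash
python3 - <<'E'
from h import *
need([.5647,.270,.142],[180,0,-46.24])
ims=[]
for n,x,y,w in [('scene',330,130,160),('side',190,90,160)]:
    c=cam(n);cv2.imwrite(f'pics/{n}2.png',c['image']);ims.append(cv2.resize(c['image'][y:y+w*3//4,x:x+w],(800,600)[:0] or (400,300),interpolation=cv2.INTER_CUBIC))
    ims[-1]=cv2.resize(c['image'][y:y+w*3//4,x:x+w],(400,300),interpolation=cv2.INTER_CUBIC)
c=cam('wrist');cv2.imwrite('pics/w2.png',c['image'])
cv2.imwrite('pics/mos2.png',np.vstack([np.hstack(ims),np.hstack([cv2.resize(c['image'],(400,300)),np.zeros((300,400,3),np.uint8)])]))
E
```

```text
tcp [0.5633 0.2694 0.1385] [179.98   0.   -46.34] t 4.95 F [-0.6  0.5 -3.8] w 0.0098
slide [ 0.004 -0.01  -0.023] rot [ 0.004  0.001 -0.021] slide if after rot [ 0.004 -0.01  -0.023]
```

View pics/mos2.png

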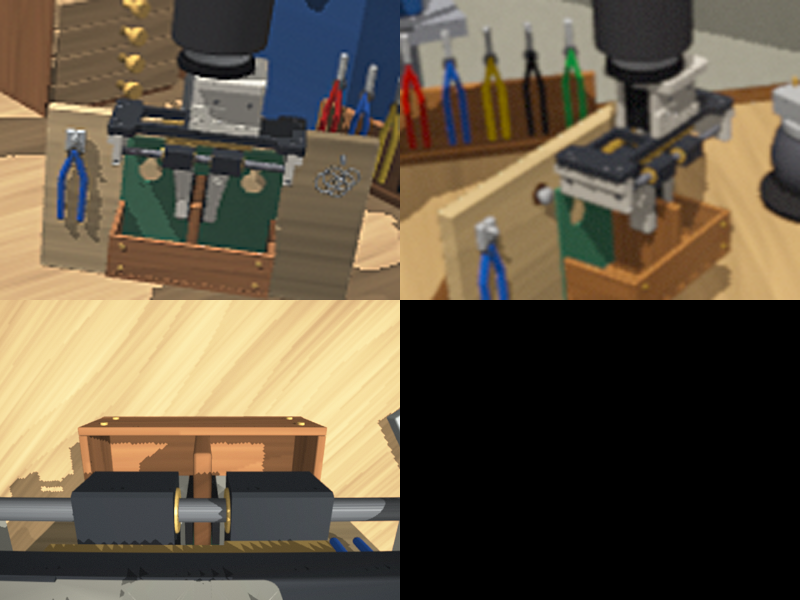

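Scene: caddy squared up before the board, keyholes at about (390,196) and (432,202). Side: plate parallel to the board, left screw at (406,168) in the full frame. Next I'll measure the keyholes against the screws.

```bash
python3 - <<'E'
from h import *
s,d=cam('scene'),cam('side')
S0,D0,S2=[cv2.imread(f'pics/{n}.png') for n in('scene0','side0','scene2')]
def blob(im,box,lo,hi,inv=False):
    x0,y0,x1,y1=box;h=cv2.cvtColor(im[y0:y1,x0:x1],cv2.COLOR_BGR2HSV);m=cv2.inRange(h,lo,hi)
    if inv:m=255-m
    n,l,st,ce=cv2.connectedComponentsWithStats(m)
    return [((ce[i]+(x0,y0)).round(2).tolist(),(st[i][:4]+[x0,y0,0,0]).tolist(),int(st[i][4])) for i in range(1,n) if st[i][4]>6]
for nm,im,b in [('s A',S0,(384,182,402,198)),('s B',S0,(424,186,442,202)),('d A',D0,(240,161,256,176)),('d B',D0,(266,143,282,158))]:
    print(nm,blob(im,b,(0,0,110),(180,60,255)))
print('holes');
for b in [(378,185,402,215),(420,190,445,220)]:
    h=cv2.cvtColor(S2[b[1]:b[3],b[0]:b[2]],cv2.COLOR_BGR2HSV); print(blob(S2,b,(60,60,20),(95,255,255),True)); 
    m=cv2.inRange(h,(60,60,20),(95,255,255)); print('\n'.join(''.join('#' if v else '.' for v in r_) for r_ in m))
# board top corners
A=tri([s,d],[(348.8,171.2),(205.5,175.5)]);B=tri([s,d],[(482,184.8),(298.2,120.5)]);print(A,B,np.linalg.norm(A-B),np.degrees(np.arctan2(*(B-A)[[1,0]])),(A+B)/2)
# predicted hole pixels from TCP
yaw=np.radians(133.66);ex=np.array([np.cos(yaw),np.sin(yaw),0]);ey=np.array([-ex[1],ex[0],0]);o=np.array([.5633,.2694,.1385-.0595])+.006*ex
print('pred entries R/L',[proj(s,o+.043*ex+k*.055*ey+[0,0,.088]).round(1).tolist() for k in(1,-1)],'slot',[proj(s,o+.043*ex+k*.055*ey+[0,0,.1095]).round(1).tolist() for k in(1,-1)])
E
```

```text
s A [([391.36, 189.27], [389, 187, 6, 5], 22)]
s B [([431.58, 194.17], [429, 192, 6, 6], 24)]
d A [([247.59, 167.31], [245, 165, 6, 6], 29)]
d B [([273.93, 149.7], [271, 147, 6, 7], 27)]
holes
[([391.67, 194.62], [378, 185, 24, 30], 295), ([378.5, 212.0], [378, 210, 2, 5], 10)]
....##########..........
...##############.......
...##############.......
...###############......
...........#####........
........................
........................
..########..............
..########..............
..#######......#........
..######........#.......
..#####.................
..#####..........####...
.######..........####...
.######..........####...
.#######.........####...
.########.......#####...
.############.#######...
.#####################..
.#####################..
.#####################..
.#####################..
.#####################..
######################..
######################..
..####################..
..####################..
..####################..
..####################..
..####################..
[([433.17, 200.42], [420, 190, 25, 30], 324)]
.........................
[... 293 characters left out ...]
...........######..
.#####...........######..
.#####..........#######..
#######.........######...
########.......#######...
######################...
######################...
######################...
#####################....
#####################....
#####################....
#####################....
#####################....
#####################....
####################.....
###################......
##################.......
##################.......
[0.35835679 0.22090747 0.20469819] [0.62565258 0.46331737 0.20816888] 0.36086236711168124 42.20480850493924 [0.49200469 0.34211242 0.20643353]
pred entries R/L [[[390.0, 196.9]], [[431.3, 201.9]]] slot [[[390.8, 189.6]], [[432.5, 194.5]]]
```

```bash
python3 - <<'E'
from h import *
s,d=cam('scene'),cam('side')
ang=lambda P:np.degrees(np.arctan2(P[1][1]-P[0][1],P[1][0]-P[0][0])).round(2)
A=tri([s,d],[(391.36,189.27),(247.59,167.31)]);B=tri([s,d],[(431.58,194.17),(273.93,149.7)])
print('tri',A.round(4),B.round(4),np.linalg.norm(A-B).round(4),ang([A,B]),((A+B)/2).round(4))
for c,u in [(s,[(391.36,189.27),(431.58,194.17)]),(d,[(247.59,167.31),(273.93,149.7)])]:
    P=onz(c,u,.171);print('heads z.171',P.round(4).tolist(),ang(P))
# board edges: Canny + LSD lines near
for n,c,f in [('side',d,'side0'),('scene',s,'scene2'),('scene0',s,'scene0')]:
    im=cv2.imread(f'pics/{f}.png',0)
    L=cv2.createLineSegmentDetector().detect(im)[0].reshape(-1,4)
    for l in L:
        if np.hypot(l[2]-l[0],l[3]-l[1])<22: continue
        for z in(.205,0):
            P=onz(c,[l[:2],l[2:]],z)
            for h in [0]:
                q=np.array([.4938,.344]); e=np.array([.725,.688]); nn=np.array([-.688,.725])
                a=(P[:,:2]-q)@nn
                if (abs(a)<.03).all() and (abs((P[:,:2]-q)@e)<.2).all(): print(n,z,l.round(1),P[:,:2].round(4).tolist(),'ang',ang(P)%180,'off',a.round(4))
E
```

```text
tri [0.4623 0.2939 0.1729] [0.5413 0.3706 0.1724] 0.1101 44.13 [0.5018 0.3322 0.1727]
heads z.171 [[0.459, 0.2969, 0.171], [0.5398, 0.3721, 0.171]] 42.98
heads z.171 [[0.4626, 0.2974, 0.171], [0.5418, 0.3743, 0.171]] 44.16
side 0.205 [269.6 133.4 242.7 149.9] [[0.537, 0.4016], [0.4572, 0.3263]] ang 43.349999999999994 off [0.0121 0.0124]
side 0.205 [208.8 177.3 273.3 136.4] [[0.3651, 0.2106], [0.5434, 0.3819]] ang 43.85 off [-0.0082 -0.0067]
side 0.205 [271.6 132.7 295.4 121.5] [[0.5428, 0.4049], [0.6172, 0.4574]] ang 35.2 off [ 0.0104 -0.0027]
side 0 [299.9 184.6 221.1 245.9] [[0.6257, 0.4675], [0.3715, 0.2221]] ang 43.99000000000001 off [-0.0012 -0.0042]
scene 0.205 [374.2 172.6 349.3 170.3] [[0.4031, 0.2768], [0.354, 0.2257]] ang 46.139999999999986 off [0.0136 0.0104]
scene 0 [394.3 242.9 372.1 240.2] [[0.4766, 0.3156], [0.4302, 0.2682]] ang 45.56999999999999 off [-0.0088 -0.0112]
scene 0.205 [405.7 181.5 432.  184.3] [[0.4961, 0.3115], [0.546, 0.3608]] ang 44.62 off [-0.0251 -0.0237]
scene 0.205 [480.6 184.3 454.3 181.6] [[0.6119, 0.4773], [0.5629, 0.4278]] ang 45.31 off [0.0154 0.0132]
scene 0.205 [454.4 184.6 480.7 187.5] [[0.5775, 0.4126], [0.6267, 0.4602]] ang 44.08 off [-0.0078 -0.0072]
scene 0 [434.5 248.5 397.  243.7] [[0.5618, 0.397], [0.4844, 0.3194]] ang 45.03999999999999 off [-0.0084 -0.0113]
scene0 0.205 [433.2 179.  404.3 176. ] [[0.5209, 0.3898], [0.465, 0.3343]] ang 44.81 off [0.0146 0.0128]
scene0 0.205 [381.8 176.3 438.3 182.8] [[0.4352, 0.2782], [0.5473, 0.3829]] ang 43.06 off [-0.0074 -0.0086]
scene0 0 [444.5 248.8 375.3 239.5] [[0.5781, 0.4214], [0.4318, 0.2791]] ang 44.19 off [-0.0019 -0.0044]
scene0 0.205 [478.1 184.2 444.4 180.4] [[0.6079, 0.472], [0.5435, 0.41]] ang 43.91 off [0.0143 0.0136]
scene0 0.205 [443.1 183.4 479.3 187.2] [[0.5565, 0.3916], [0.6237, 0.4583]] ang 44.75 off [-0.0086 -0.0065]
```

>>> play_rows:
  rows:
    - {"slide": [0, 0, -0.02], "delta_rot": [0, 0, -0.075], "fingers": -1}
    - {"slide": [-0.07, 0, 0], "delta_rot": [0, 0, 0], "fingers": -1}
    - {"slide": [-0.07, 0, 0], "delta_rot": [0, 0, 0], "fingers": -1}
    - {"slide": [-0.06, 0, 0], "delta_rot": [0, 0, 0], "fingers": -1}
    - {"slide": [0, 0, 0], "delta_rot": [0, 0, 0], "fingers": -1}
    - {"slide": [0, 0, 0], "delta_rot": [0, 0, 0], "fingers": -1}

```text
time_s: 6.05
tcp_pos: [0.5424, 0.2912, 0.1417]
eef_rot: [-180.0, -0.0, -45.9]
contact_force: [0.2, 0.3, -3.4]
gripper_width: 0.0101
gripper_force: 50.0
```

```bash
python3 - <<'E'
from h import *
need([.5647,.270,.142],[180,0,-46])
c=cam('scene');im=c['image'];cv2.imwrite('pics/scene3.png',im);d=cam('side');cv2.imwrite('pics/side3.png',d['image'])
a=cv2.resize(im[175:225,376:442],(792,600),interpolation=cv2.INTER_NEAREST)
cv2.imwrite('pics/z3.png',a)
E
```

```text
tcp [0.5424 0.2912 0.1417] [-180.     -0.    -45.91] t 6.05 F [ 0.2  0.3 -3.4] w 0.0101
slide [ 0.205 -0.009 -0.002] rot [-0.001 -0.001  0.021] slide if after rot [ 0.205 -0.009 -0.002]
```

View pics/z3.png

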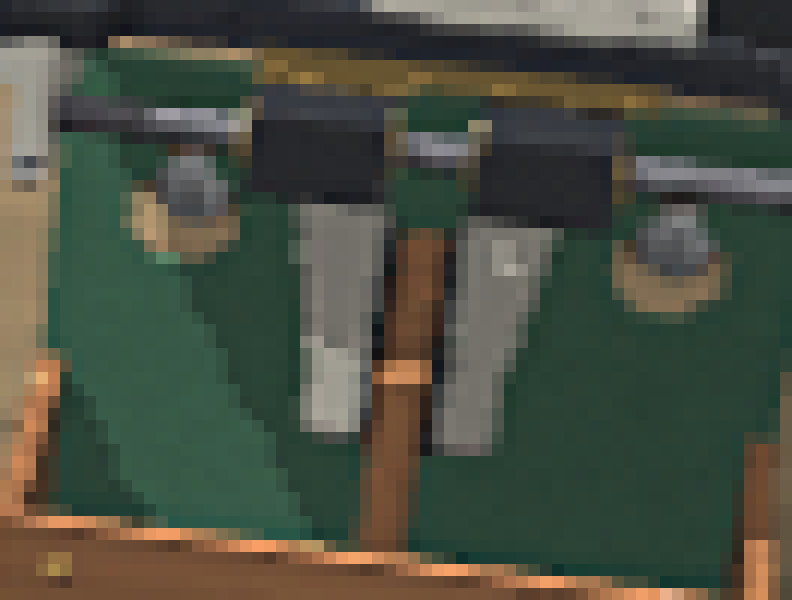

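Enlarged scene view, 12x: the screw heads, at (192,187) and (677,240), show through the entry holes, centred at about (184,213) and (672,271). The caddy needs about 1.2 mm towards image right and about 2 mm up.

>>> play_rows:
  rows:
    - {"slide": [0, -0.008, -0.013], "delta_rot": [0, 0, 0], "fingers": -1}
    - {"slide": [-0.03, 0, 0], "delta_rot": [0, 0, 0], "fingers": -1}
    - {"slide": [-0.025, 0, 0], "delta_rot": [0, 0, 0], "fingers": -1}
    - {"slide": [0, 0, 0], "delta_rot": [0, 0, 0], "fingers": -1}
    - {"slide": [0, 0, 0], "delta_rot": [0, 0, 0], "fingers": -1}

```text
time_s: 6.78
tcp_pos: [0.5375, 0.2979, 0.1436]
eef_rot: [180.0, -0.0, -45.9]
contact_force: [-0.8, 0.3, -3.6]
gripper_width: 0.0096
gripper_force: 50.0
```

```bash
python3 - <<'E'
from h import *
need([.5424,.2912,.1417],[180,0,-46])
c=cam('scene');im=c['image'];cv2.imwrite('pics/scene4.png',im)
for x0,y0 in [(383,183),(424,187)]:
    h=cv2.cvtColor(im[y0:y0+22,x0:x0+18],cv2.COLOR_BGR2HSV).astype(int)
    print('\n'.join(''.join('G' if 60<=p[0]<=95 and p[1]>75 else 'w' if p[0]<25 and p[1]>60 and p[2]>70 else 'h' if p[1]<=75 and p[2]>60 else '.' for p in row) for row in h),'\n')
E
```

```text
tcp [0.5375 0.2979 0.1436] [180.    -0.   -45.92] t 6.78 F [-0.8  0.3 -3.6] w 0.0096
slide [0.055 0.007 0.013] rot [ 0.001 -0.001  0.018] slide if after rot [0.055 0.007 0.013]
.hh..hhhhhhhhww...
GGG......hhhhww...
GGGGGGGhwwwhGhw...
GGGGGGGG....Gh....
GGGGGGG.hh..GG....
GGGGGG.hhhhhGG....
GGGGh.hhhhhhh.G...
GGGGh.hhhhhhh.GGGG
GGGGhwhhhhhh.hGGGG
GGGGhwwhhhhhwhGGGG
GGGGGhwwwhwwwhGGGG
GGGGGGGhwwwhGGGGGG
GGGGGGGGGGGGGGGGGG
GGGGGGGGGGGGGGGGGG
GGGGGGGGGGGGGGGGGG
GGGGGGGGGGGGGGGGGG
GGGGGGGGGGGGGGGGGG
GGGGGGGGGGGGGGGGGG
GGGGGGGGGGGGGGGGGG
GGGGGGGGGGGGGGGGGG
GGGGGGGGGGGGGGGGGG
GGGGGGGGGGGGGGGGGG 

....whhhhhhhhhhhhh
....whhhhhhhhhhhhh
......Ghh.h..hhhhh
....hGG....hGG....
....GG.....GGGGGGG
G..GGGhhhhhGGGGGGG
GGGG..hhhhhhGGGGGG
GGGG.hhhhhhh.GGGGG
GGGh.hhhhhhhwhGGGG
GGGhwhhhhhhwhGGGGG
GGGGhwhhhhhwwGGGGG
GGGGGwwwwwwhGGGGGG
GGGGGhhhhhhGGGGGGG
GGGGGGGGGGGGGGGGGG
GGGGGGGGGGGGGGGGGG
GGGGGGGGGGGGGGGGGG
GGGGGGGGGGGGGGGGGG
GGGGGGGGGGGGGGGGGG
GGGGGGGGGGGGGGGGGG
GGGGGGGGGGGGGGGGGG
GGGGGGGGGGGGGGGGGh
GGGGGGGGGGGGGGGGGh
```

>>> play_rows:
  rows:
    - {"slide": [-0.02, 0, 0], "delta_rot": [0, 0, 0], "fingers": -1}
    - {"slide": [-0.02, 0, 0], "delta_rot": [0, 0, 0], "fingers": -1}
    - {"slide": [0, 0, 0], "delta_rot": [0, 0, 0], "fingers": -1}
    - {"slide": [0, 0, 0], "delta_rot": [0, 0, 0], "fingers": -1}

```text
time_s: 7.32
tcp_pos: [0.5334, 0.3022, 0.1436]
eef_rot: [-180.0, 0.0, -45.9]
contact_force: [-0.0, 0.9, -3.8]
gripper_width: 0.0096
gripper_force: 50.0
```

>>> play_rows:
  rows:
    - {"slide": [-0.015, 0, 0], "delta_rot": [0, 0, 0], "fingers": -1}
    - {"slide": [-0.015, 0, 0], "delta_rot": [0, 0, 0], "fingers": -1}
    - {"slide": [0, 0, 0], "delta_rot": [0, 0, 0], "fingers": -1}

```text
time_s: 7.7
tcp_pos: [0.5329, 0.3026, 0.1436]
eef_rot: [180.0, -0.3, -46.0]
contact_force: [17.3, -13.2, -9.3]
gripper_width: 0.0095
gripper_force: 50.0
```

```bash
python3 - <<'E'
from h import *
need([.526,.3104,.1436],[180,0,-46])
c=cam('scene');im=c['image'];cv2.imwrite('pics/scene5.png',im)
for x0,y0 in [(383,181),(424,185)]:
    h=cv2.cvtColor(im[y0:y0+16,x0:x0+18],cv2.COLOR_BGR2HSV).astype(int)
    print('\n'.join(''.join('G' if 60<=p[0]<=95 and p[1]>75 else 'w' if p[0]<25 and p[1]>60 and p[2]>70 else 'h' if p[1]<=75 and p[2]>60 else '.' for p in row) for row in h),'\n')
E
```

```text
tcp [0.5329 0.3026 0.1436] [179.97  -0.27 -45.98] t 7.7 F [ 17.3 -13.2  -9.3] w 0.0095
slide [-0.07  -0.003 -0.   ] rot [ 0.006 -0.059  0.005] slide if after rot [-0.07  -0.003  0.   ]
hhhhhhhhhhhhhhhw.h
..hh..hhhhhhhhhh..
GGG........hhhw...
GGGGGGGGhwww.ww...
GGGGGGGhwwwwhh....
GGGGGGG.....GG....
GGGGGG..hh...G....
GGGGGh.hhhhh..GGGG
GGGGG.hhhhhhh.GGGG
GGGGG.hhhhhhh.hGGG
GGGGGhhhhhhhwwGGGG
GGGGGhhhhhhhwhGGGG
GGGGGGhhhhhwhGGGGG
GGGGGGGGGGGGGGGGGG
GGGGGGGGGGGGGGGGGG
GGGGGGGGGGGGGGGGGG 

....whhhhhhhGGGGGG
....whhhhhhhhhhhhh
....wh.hhhhhhhhhhh
....h.Ghh....hhhhh
....GGGwwwwhGGG...
....GGG....GGGGGGG
GG.GG.......GGGGGG
GGGG..hhhhh.GGGGGG
GGGG..hhhhhh.GGGGG
GGGG.hhhhhhh.hGGGG
GGGh.hhhhhhhhhGGGG
GGGGhhhhhhhwhhGGGG
GGGGGwhhhhhhGGGGGG
GGGGGGhhhhhGGGGGGG
GGGGGGGGGGGGGGGGGG
GGGGGGGGGGGGGGGGGG
```

>>> play_rows:
  rows:
    - {"slide": [0.03, 0, 0], "delta_rot": [0, 0, 0], "fingers": -1}
    - {"slide": [0, 0, 0.013], "delta_rot": [0, 0, 0], "fingers": -1}
    - {"slide": [0, 0, 0], "delta_rot": [0, 0, 0], "fingers": -1}
    - {"slide": [-0.015, 0, 0], "delta_rot": [0, 0, 0], "fingers": -1}
    - {"slide": [-0.015, 0, 0], "delta_rot": [0, 0, 0], "fingers": -1}
    - {"slide": [0, 0, 0], "delta_rot": [0, 0, 0], "fingers": -1}

```text
time_s: 8.5
tcp_pos: [0.5327, 0.3024, 0.1414]
eef_rot: [179.9, -0.3, -46.0]
contact_force: [19.6, -13.9, -11.5]
gripper_width: 0.0098
gripper_force: 50.0
```

```bash
python3 - <<'E'
from h import *
need([.526,.3104,.1436],[180,0,-46])
c=cam('side');d=cam('scene');cv2.imwrite('pics/scene6.png',d['image'])
a=cv2.resize(c['image'][130:205,225:325],(800,600),interpolation=cv2.INTER_CUBIC)
cv2.imwrite('pics/z6.png',a)
E
```

```text
tcp [0.5327 0.3024 0.1414] [179.93  -0.29 -45.96] t 8.5 F [ 19.6 -13.9 -11.5] w 0.0098
slide [-0.069 -0.005 -0.015] rot [ 0.015 -0.064  0.01 ] slide if after rot [-0.07  -0.005 -0.015]
```

View pics/z6.png

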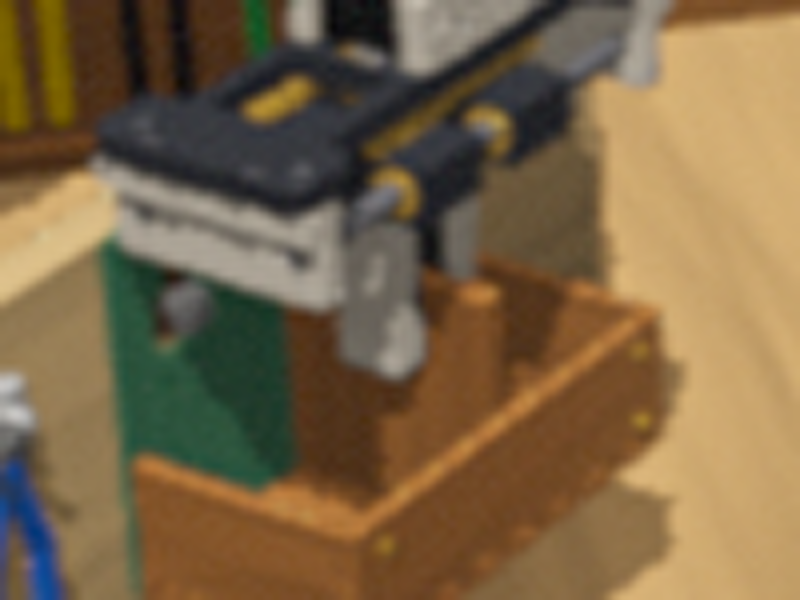

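Side zoom: the screw head at (190,305) stands proud through the entry hole, and the plate is against the board face. Next I'll ease off the face and pull down.

>>> play_rows:
  rows:
    - {"slide": [0.035, 0, 0], "delta_rot": [0, 0, 0], "fingers": -1}
    - {"slide": [0, 0, 0.03], "delta_rot": [0, 0, 0], "fingers": -1}
    - {"slide": [0, 0, 0.03], "delta_rot": [0, 0, 0], "fingers": -1}
    - {"slide": [0, 0, 0], "delta_rot": [0, 0, 0], "fingers": -1}
    - {"slide": [0, 0, 0], "delta_rot": [0, 0, 0], "fingers": -1}

```text
time_s: 9.22
tcp_pos: [0.5337, 0.3019, 0.1327]
eef_rot: [180.0, 0.0, -45.9]
contact_force: [0.4, -0.7, -4.2]
gripper_width: 0.0096
gripper_force: 50.0
```

>>> play_rows:
  rows:
    - {"slide": [0, 0, 0.03], "delta_rot": [0, 0, 0], "fingers": -1}
    - {"slide": [0, 0, 0.03], "delta_rot": [0, 0, 0], "fingers": -1}
    - {"slide": [0, 0, 0], "delta_rot": [0, 0, 0], "fingers": -1}
    - {"slide": [0, 0, 0], "delta_rot": [0, 0, 0], "fingers": -1}

```text
time_s: 9.72
tcp_pos: [0.5339, 0.3015, 0.1235]
eef_rot: [180.0, -0.0, -45.9]
contact_force: [0.6, 0.1, -4.1]
gripper_width: 0.0097
gripper_force: 50.0
```

>>> play_rows:
  rows:
    - {"slide": [0, 0, 0.02], "delta_rot": [0, 0, 0], "fingers": -1}
    - {"slide": [0, 0, 0.015], "delta_rot": [0, 0, 0], "fingers": -1}
    - {"slide": [0, 0, 0], "delta_rot": [0, 0, 0], "fingers": -1}
    - {"slide": [0, 0, 0], "delta_rot": [0, 0, 0], "fingers": -1}

```text
time_s: 10.22
tcp_pos: [0.5341, 0.302, 0.1219]
eef_rot: [-179.9, -0.0, -45.9]
contact_force: [-9.6, -2.7, 20.3]
gripper_width: 0.0099
gripper_force: 50.0
```

```bash
python3 - <<'E'
from h import *
need([.526,.3104,.1436],[180,0,-46])
c=cam('scene');im=c['image'];cv2.imwrite('pics/scene7.png',im)
for x0,y0 in [(380,178),(421,182)]:
    h=cv2.cvtColor(im[y0:y0+28,x0:x0+24],cv2.COLOR_BGR2HSV).astype(int)
    print('\n'.join(''.join('G' if 60<=p[0]<=95 and p[1]>75 else 'w' if p[0]<25 and p[1]>60 and p[2]>70 else 'h' if p[1]<=75 and p[2]>60 else '.' for p in row) for row in h),'\n')
q=np.array([.5341,.302]);ex=np.array([-.695,.719,0]);ey=np.array([-.719,-.695,0])
for dz in(0,.004):
  o=np.r_[q,.0605+dz]+.006*ex
  for k in(1,-1): print(dz,k,'entry c,bottom,slot',proj(c,[o+.043*ex+k*.055*ey+[0,0,z] for z in(.088,.076,.1095)]).round(1).tolist())
E
```

```text
tcp [0.5341 0.302  0.1219] [-1.7985e+02 -2.0000e-02 -4.5880e+01] t 10.22 F [-9.6 -2.7 20.3] w 0.0099
slide [-0.078 -0.001 -0.145] rot [-0.033 -0.004  0.027] slide if after rot [-0.078  0.    -0.144]
h.hhhhhhhhwwwwwwwwwwwwww
hhhhhhhhhhhhhhhhhhwwwwww
hhhhhh.............hhhhh
........................
........................
......hhwwh.............
hhhh.GGGGhhhhhhwwwwwww..
hhhhGGGGGGGGGGGGG.wwwwww
hhhGGGGGGGGGGGGGGwwwwwww
hhhGGGGGGGGhhGGGGhhhhhww
hhhhhhhhGGhhhhhGhhhhhhhh
hhhhhhhhhhhhhhhhhhhhhhhh
h...hhhhhhhhhhhhhw......
hhGGG.......hhhhwh......
hhGGGGGGGhhh.h..w.......
hhGGGGGGGhhwhhGh........
hhGGGGGGhwwwwwhG........
whGGGGGhwwwwwwwhG.......
wGGGGGGhwwwwwwwwhG......
wGGGGGGhwwwwwwwwGGGGhhhh
whGGGGGhwwwwwwwwhGGGGhhh
wGGGGGGGhwwwwwwhGGGGGhhh
wGGGGGGGGhwwwwhGGGGGhhhh
hGGGGGGGGGGGGGGGGGGGGhhh
hGGGGGGGGGGGGGGGGGGGGhhh
hGGGGGGGGGGGGGGGGGGGhhhh
hGGGGGGGGGGGGGGGGGGGGhhh
hGGGGGGGGGGGGGGGGGGGGhhh 

hhhhhhhhhhhhh...........
hhhhhhhhhhhhh...........
.........hhh...hhhhhhhhh
....................hhhh
....................hhhh
wwwwwwwwww.............h
wwwwwwwwwwwwwwwwwh......
hhh.......hhGhhhhhh.....
hhhhhhhGGGGGGGGGGGhh...h
hhhhhhhhGGGGGGGGGGGGGhhh
..hhhhw.GhhhhhGGGGGGGGhh
......whhhhhhhhGGGGGGGhh
......whhhhhhhhhhhhhhhhh
......h.hhhhhhhhhhhhhhhh
........hh.....hhhhhhhhh
......hGGhhhhhGGG.....hh
......GhwwwwwhGGGGGGGGhh
hhGG.GhwwwwwwwhGGGGGGGhh
hGGGGhwwwwwwwwwhGGGGGhhh
hGGGGGwwwwwwwwwhGGGGGhhh
hGGGGhwwwwwwwwwGGGGGGwhh
GGGGGGhwwwwwwwhGGGGGGhww
GGGGGGGwwwwwwhGGGGGGGwww
GGGGGGGGhhhhhGGGGGGGhwww
GGGGGGGGGGGGGGGGGGGGGwww
GGGGGGGGGGGGGGGGGGGGhwww
GGGGGGGGGGGGGGGGGGGGhwww
GGGGGGGGGGGGGGGGGGGGwwww 

0 1 entry c,bottom,slot [[391.5, 196.7], [391.1, 200.5], [392.3, 189.6]]
0 -1 entry c,bottom,slot [[431.2, 201.3], [430.6, 205.2], [432.4, 194.2]]
0.004 1 entry c,bottom,slot [[391.6, 195.4], [391.2, 199.2], [392.4, 188.3]]
0.004 -1 entry c,bottom,slot [[431.4, 200.0], [430.8, 203.9], [432.6, 192.9]]
```

Entry holes now sit about 21 mm below the heads (hole bottoms at rows 200.5 and 205, as predicted for home), and the arm is pressing down with about 24 N. Next: relax, let go, retreat upwards.

>>> play_rows:
  rows:
    - {"slide": [0, 0, -0.013], "delta_rot": [0, 0, 0], "fingers": -1}
    - {"slide": [0, 0, 0], "delta_rot": [0, 0, 0], "fingers": -0.4}
    - {"slide": [0, 0, 0], "delta_rot": [0, 0, 0], "fingers": -0.4}
    - {"slide": [0, 0, 0], "delta_rot": [0, 0, 0], "fingers": -0.4}
    - {"slide": [0, 0, -0.1], "delta_rot": [0, 0, 0], "fingers": -0.4}
    - {"slide": [0, 0, -0.3], "delta_rot": [0, 0, 0], "fingers": -0.4}
    - {"slide": [0, 0, -0.35], "delta_rot": [0, 0, 0], "fingers": -0.2}
    - {"slide": [0, 0, -0.3], "delta_rot": [0, 0, 0], "fingers": 0}

```text
time_s: 11.28
tcp_pos: [0.5342, 0.3016, 0.2812]
eef_rot: [-179.9, -0.0, -45.9]
contact_force: [0.0, 0.9, 0.6]
gripper_width: 0.0395
gripper_force: 0.0
```

```bash
python3 - <<'E'
from h import *
need([.597,-.232,.25],[180,0,-90])
c=cam('scene');im=c['image'];cv2.imwrite('pics/scene8.png',im)
d=cam('side');cv2.imwrite('pics/side8.png',d['image'])
f=lambda im,x,y,w:cv2.resize(im[y:y+w*3//4,x:x+w],(400,300),interpolation=cv2.INTER_CUBIC)
cv2.imwrite('pics/mos8.png',np.vstack([np.hstack([f(im,350,160,120),f(d['image'],210,120,120)]),np.hstack([f(im,180,220,160),f(d['image'],270,260,180)])]))
E
```

```text
tcp [0.5342 0.3016 0.2812] [-1.7988e+02 -3.0000e-02 -4.5920e+01] t 11.28 F [0.  0.9 0.6] w 0.0395
slide [2.846 2.174 0.205] rot [-2.700e-02  5.000e-03  9.617e+00] slide if after rot [ 3.557 -0.418  0.208]
```

View pics/mos8.png

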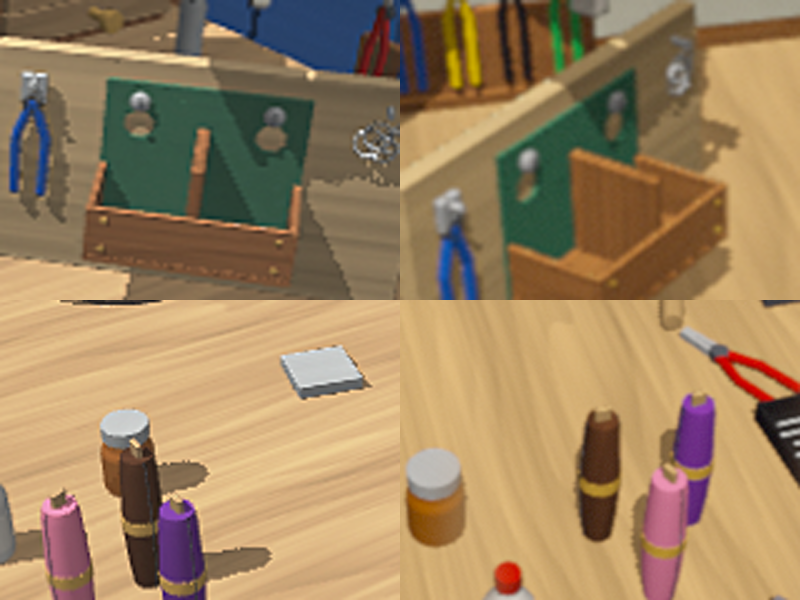

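Mosaic: the caddy hangs by itself, both heads in the slots above the entry holes. Dark clamp at scene (236,309) and side (360,345). Locate it and its neighbours.

```bash
python3 - <<'E'
from h import *
s,d=cam('scene'),cam('side')
print('top',tri([s,d],[(235.2,278),(361.4,310.4)]).round(4),'band',tri([s,d],[(236.4,309.2),(359.6,344.6)]).round(4))
# axis by silhouettes: mid of left/right edges at band & upper barrel on z planes
for z,a,b in [(.13,(235.8,285),(361,317)),(.07,(236.8,309.2),(359.6,344.6))]:
    print(z,onz(s,[a],z).round(4),onz(d,[b],z).round(4))
print('bottle cap',tri([s,d],[(170,286),(318.5,383)]).round(3),'jar lid',tri([s,d],[(230,268),(285,334)]).round(3))
need([.5955,-.2305,.2812],[180,0,-46])
E
```

```text
top [ 0.5949 -0.2302  0.1428] band [ 0.5927 -0.2346  0.0599]
0.13 [[ 0.5998 -0.2313  0.13  ]] [[ 0.5935 -0.2357  0.13  ]]
0.07 [[ 0.6028 -0.2357  0.07  ]] [[ 0.5897 -0.2465  0.07  ]]
bottle cap [ 0.489 -0.34   0.099] jar lid [ 0.459 -0.191  0.076]
tcp [0.5342 0.3019 0.2797] [-1.7983e+02  1.0000e-02 -4.5930e+01] t 11.47 F [ 0.2  0.6 -1.1] w 0.0435
slide [ 2.834  2.175 -0.017] rot [-0.038  0.003  0.015] slide if after rot [ 2.837  2.171 -0.01 ]
```

>>> play_rows:
  rows:
    - {"slide": [0.12, 0.09, 0], "delta_rot": [0, 0, 0], "fingers": 0.4}
    - {"slide": [0.24, 0.185, 0], "delta_rot": [0, 0, 0], "fingers": 0.4}
    - {"slide": [0.27, 0.207, 0], "delta_rot": [0, 0, 0], "fingers": 0.4}
    - {"slide": [0.27, 0.207, 0], "delta_rot": [0, 0, 0], "fingers": 0.4}
    - {"slide": [0.27, 0.207, 0], "delta_rot": [0, 0, 0], "fingers": 0.4}
    - {"slide": [0.27, 0.207, 0], "delta_rot": [0, 0, 0], "fingers": 0.4}
    - {"slide": [0.27, 0.207, 0], "delta_rot": [0, 0, 0], "fingers": 0.4}
    - {"slide": [0.27, 0.207, 0], "delta_rot": [0, 0, 0], "fingers": 0.4}

```text
time_s: 12.48
tcp_pos: [0.576, -0.0726, 0.2769]
eef_rot: [179.9, 0.1, -45.9]
contact_force: [0.7, 0.6, -0.4]
gripper_width: 0.0611
gripper_force: 0.0
```

>>> play_rows:
  rows:
    - {"slide": [0.27, 0.207, 0], "delta_rot": [0, 0, 0], "fingers": 0.4}
    - {"slide": [0.27, 0.207, 0], "delta_rot": [0, 0, 0], "fingers": 0.4}
    - {"slide": [0.2, 0.154, 0], "delta_rot": [0, 0, 0], "fingers": 0.4}
    - {"slide": [0.11, 0.09, 0], "delta_rot": [0, 0, 0], "fingers": 0.4}
    - {"slide": [0, 0, 0], "delta_rot": [0, 0, 0], "fingers": 0.4}
    - {"slide": [0, 0, 0], "delta_rot": [0, 0, 0], "fingers": 0.4}

```text
time_s: 13.22
tcp_pos: [0.5944, -0.23, 0.2775]
eef_rot: [180.0, 0.0, -45.9]
contact_force: [-0.4, 0.1, 0.4]
gripper_width: 0.0615
gripper_force: 0.0
```

```bash
python3 - <<'E'
from h import *
need([.595,-.2305,.089],[180,0,-46])
c=cam('wrist');cv2.imwrite('pics/w9.png',c['image']);print(proj(c,[(.595,-.2305,.148),(.595,-.2305,.1),(.595,-.2305,.07)]).round(0).tolist())
E
```

```text
tcp [ 0.5944 -0.23    0.2775] [ 1.7998e+02  4.0000e-02 -4.5930e+01] t 13.22 F [-0.4  0.1  0.4] w 0.0615
slide [ 6.000e-03 -1.000e-03  1.256e+00] rot [0.005 0.009 0.016] slide if after rot [ 5.000e-03 -1.000e-03  1.256e+00]
[[322.0, 228.0], [323.0, 214.0], [323.0, 207.0]]
```

View pics/w9.png

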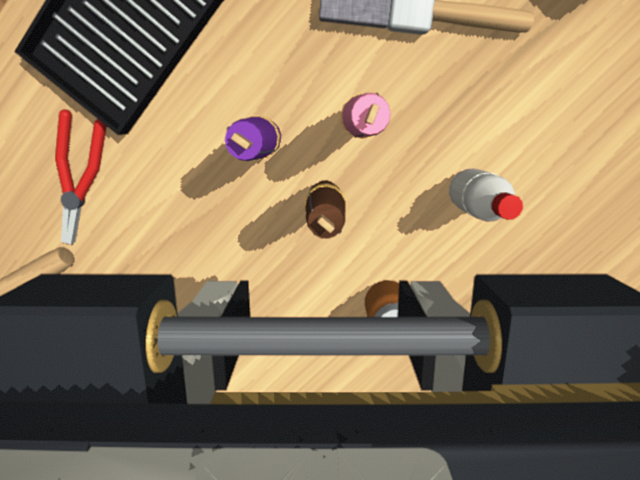

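Wrist view: dark clamp's wedge at (326,226), predicted (322,228). Purple at (250,140) and pink at (367,115) are well clear. Descend and grip.

>>> play_rows:
  rows:
    - {"slide": [0.01, 0.015, 0.2], "delta_rot": [0, 0, 0], "fingers": 0.4}
    - {"slide": [0, 0, 0.35], "delta_rot": [0, 0, 0], "fingers": 0.4}
    - {"slide": [0, 0, 0.35], "delta_rot": [0, 0, 0], "fingers": 0.4}
    - {"slide": [0, 0, 0.25], "delta_rot": [0, 0, 0], "fingers": 0.4}
    - {"slide": [0, 0, 0.1], "delta_rot": [0, 0, 0], "fingers": 0.4}
    - {"slide": [0, 0, 0], "delta_rot": [0, 0, 0], "fingers": 0.4}
    - {"slide": [0, 0, 0], "delta_rot": [0, 0, 0], "fingers": 0.4}
    - {"slide": [0, 0, 0], "delta_rot": [0, 0, 0], "fingers": 0.4}
  squeeze: 25

```text
time_s: 14.28
tcp_pos: [0.5952, -0.233, 0.0921]
eef_rot: [-179.9, -0.1, -45.9]
contact_force: [-0.3, 0.1, -0.3]
gripper_width: 0.0613
gripper_force: 0.0
```

>>> play_rows:
  rows:
    - {"slide": [0, 0, 0], "delta_rot": [0, 0, 0], "fingers": -1}
    - {"slide": [0, 0, 0], "delta_rot": [0, 0, 0], "fingers": -1}
    - {"slide": [0, 0, 0], "delta_rot": [0, 0, 0], "fingers": -1}
    - {"slide": [0, 0, 0], "delta_rot": [0, 0, 0], "fingers": -1}
    - {"slide": [0, 0, 0], "delta_rot": [0, 0, 0], "fingers": -1}

```text
time_s: 14.9
tcp_pos: [0.5943, -0.233, 0.0904]
eef_rot: [-180.0, -0.0, -45.9]
contact_force: [0.1, -0.2, 1.1]
gripper_width: 0.0331
gripper_force: 25.0
```

>>> play_rows:
  rows:
    - {"slide": [0, 0, -0.15], "delta_rot": [0, 0, 0], "fingers": -1}
    - {"slide": [0, 0, -0.33], "delta_rot": [0, 0, 0], "fingers": -1}
    - {"slide": [0, 0, -0.35], "delta_rot": [0, 0, 0], "fingers": -1}
    - {"slide": [0, 0, -0.3], "delta_rot": [0, 0, 0], "fingers": -1}
    - {"slide": [-0.1, -0.066, 0], "delta_rot": [0, 0, 0], "fingers": -1}
    - {"slide": [-0.2, -0.131, 0], "delta_rot": [0, 0, 0], "fingers": -1}
    - {"slide": [-0.27, -0.177, 0], "delta_rot": [0, 0, 0], "fingers": -1}
    - {"slide": [-0.27, -0.177, 0], "delta_rot": [0, 0, 0], "fingers": -1}

```text
time_s: 15.9
tcp_pos: [0.5648, -0.0835, 0.2586]
eef_rot: [179.9, 0.1, -46.0]
contact_force: [0.3, 1.2, -0.9]
gripper_width: 0.0331
gripper_force: 24.9
```

>>> play_rows:
  rows:
    - {"slide": [-0.27, -0.177, 0], "delta_rot": [0, 0, 0], "fingers": -1}
    - {"slide": [-0.27, -0.177, 0], "delta_rot": [0, 0, 0], "fingers": -1}
    - {"slide": [-0.27, -0.177, 0], "delta_rot": [0, 0, 0], "fingers": -1}
    - {"slide": [-0.27, -0.177, 0], "delta_rot": [0, 0, 0], "fingers": -1}
    - {"slide": [-0.27, -0.177, 0], "delta_rot": [0, 0, 0], "fingers": -1}
    - {"slide": [-0.27, -0.177, 0], "delta_rot": [0, 0, 0], "fingers": -1}
    - {"slide": [-0.12, -0.079, 0], "delta_rot": [0, 0, 0], "fingers": -1}
    - {"slide": [0, 0, 0], "delta_rot": [0, 0, 0], "fingers": -1}

```text
time_s: 16.9
tcp_pos: [0.5066, 0.2226, 0.2589]
eef_rot: [179.9, 0.0, -45.8]
contact_force: [0.7, -0.2, -0.6]
gripper_width: 0.0328
gripper_force: 24.9
```

```bash
python3 - <<'E'
from h import *
need([.4986,.2705,.157],[180,0,-46])
c=cam('wrist');cv2.imwrite('pics/w10.png',c['image'])
im=c['image'];h=cv2.cvtColor(im,cv2.COLOR_BGR2HSV)
# caddy front wall top edge: predicted pixels of the wall top corners, to compare with LSD lines
ex=np.array([-.695,.719,0]);ey=np.array([-.719,-.695,0]);o=np.array([.5296,.3061,.0605])
for n,p in [('front top L',(-.045,.085,.05)),('front top R',(-.045,-.085,.05)),('part F',(-.039,0,.092))]: print(n,proj(c,o+p[0]*ex+p[1]*ey+[0,0,p[2]]).round(0).tolist())
L=cv2.createLineSegmentDetector().detect(cv2.cvtColor(im,6))[0].reshape(-1,4)
print([l.round(0).tolist() for l in L if np.hypot(l[2]-l[0],l[3]-l[1])>60 and l[1]<330])
E
```

```text
tcp [0.5066 0.2226 0.2589] [ 1.7991e+02  2.0000e-02 -4.5810e+01] t 16.9 F [ 0.7 -0.2 -0.6] w 0.0328
slide [-0.266 -0.185  0.679] rot [0.02  0.003 0.042] slide if after rot [-0.266 -0.183  0.679]
front top L [[336.0, 222.0]]
front top R [[114.0, 221.0]]
part F [[210.0, 244.0]]
[[34.0, 316.0, 102.0, 272.0], [414.0, 274.0, 547.0, 274.0], [469.0, 165.0, 503.0, 227.0], [143.0, 207.0, 334.0, 208.0], [538.0, 124.0, 471.0, 165.0], [456.0, 169.0, 519.0, 130.0], [121.0, 225.0, 301.0, 226.0], [334.0, 220.0, 121.0, 218.0], [408.0, 321.0, 231.0, 321.0], [497.0, 223.0, 465.0, 166.0], [435.0, 306.0, 429.0, 382.0], [506.0, 226.0, 569.0, 189.0], [569.0, 187.0, 539.0, 126.0], [589.0, 281.0, 639.0, 235.0], [588.0, 306.0, 436.0, 307.0], [212.0, 307.0, 57.0, 306.0], [639.0, 243.0, 592.0, 284.0], [46.0, 225.0, -0.0, 284.0], [548.0, 53.0, 603.0, 0.0], [349.0, 83.0, 401.0, 26.0], [424.0, 247.0, 470.0, 207.0], [2.0, 190.0, 39.0, 140.0], [367.0, 245.0, 447.0, 169.0], [528.0, 261.0, 586.0, 211.0], [567.0, 273.0, 612.0, 232.0], [572.0, 53.0, 627.0, 0.0], [448.0, 22.0, 402.0, 70.0], [285.0, 100.0, 328.0, 52.0], [444.0, 234.0, 399.0, 275.0]]
```

Wall edge is at rows 218–220, predicted 222, so the caddy is where expected. Go over the compartment and lower.

>>> play_rows:
  rows:
    - {"slide": [-0.133, -0.092, 0], "delta_rot": [0, 0, 0], "fingers": -1}
    - {"slide": [-0.133, -0.092, 0], "delta_rot": [0, 0, 0], "fingers": -1}
    - {"slide": [0, 0, 0], "delta_rot": [0, 0, 0], "fingers": -1}
    - {"slide": [0, 0, 0.15], "delta_rot": [0, 0, 0], "fingers": -1}
    - {"slide": [0, 0, 0.2], "delta_rot": [0, 0, 0], "fingers": -1}
    - {"slide": [0, 0, 0.17], "delta_rot": [0, 0, 0], "fingers": -1}
    - {"slide": [0, 0, 0.08], "delta_rot": [0, 0, 0], "fingers": -1}
    - {"slide": [0, 0, 0], "delta_rot": [0, 0, 0], "fingers": -1}

```text
time_s: 17.95
tcp_pos: [0.4994, 0.269, 0.1694]
eef_rot: [179.9, -0.0, -45.9]
contact_force: [0.2, 0.8, -1.1]
gripper_width: 0.0331
gripper_force: 24.9
```

>>> play_rows:
  rows:
    - {"slide": [0, 0, 0.03], "delta_rot": [0, 0, 0], "fingers": -1}
    - {"slide": [0, 0, 0.02], "delta_rot": [0, 0, 0], "fingers": -1}
    - {"slide": [0, 0, 0], "delta_rot": [0, 0, 0], "fingers": -1}
    - {"slide": [0, 0, 0], "delta_rot": [0, 0, 0], "fingers": -1}

```text
time_s: 18.45
tcp_pos: [0.4995, 0.2696, 0.1627]
eef_rot: [-180.0, -0.0, -45.9]
contact_force: [0.2, -0.0, -1.0]
gripper_width: 0.0333
gripper_force: 24.9
```

>>> play_rows:
  rows:
    - {"slide": [0, 0, 0.015], "delta_rot": [0, 0, 0], "fingers": -1}
    - {"slide": [0, 0, 0.015], "delta_rot": [0, 0, 0], "fingers": -1}
    - {"slide": [0, 0, 0], "delta_rot": [0, 0, 0], "fingers": -1}
    - {"slide": [0, 0, 0], "delta_rot": [0, 0, 0], "fingers": -1}

```text
time_s: 18.95
tcp_pos: [0.4995, 0.2695, 0.1579]
eef_rot: [180.0, -0.0, -45.9]
contact_force: [0.1, -0.9, -0.9]
gripper_width: 0.0329
gripper_force: 24.9
```

>>> play_rows:
  rows:
    - {"slide": [0, 0, 0.01], "delta_rot": [0, 0, 0], "fingers": -1}
    - {"slide": [0, 0, 0], "delta_rot": [0, 0, 0], "fingers": -1}
    - {"slide": [0, 0, 0], "delta_rot": [0, 0, 0], "fingers": -1}

```text
time_s: 19.32
tcp_pos: [0.4995, 0.2695, 0.1564]
eef_rot: [-180.0, -0.0, -45.9]
contact_force: [-0.5, -0.5, -1.3]
gripper_width: 0.0331
gripper_force: 24.9
```

>>> play_rows:
  rows:
    - {"slide": [0, 0, 0.008], "delta_rot": [0, 0, 0], "fingers": -1}
    - {"slide": [0, 0, 0], "delta_rot": [0, 0, 0], "fingers": -1}
    - {"slide": [0, 0, 0], "delta_rot": [0, 0, 0], "fingers": -1}

```text
time_s: 19.7
tcp_pos: [0.4998, 0.2696, 0.1557]
eef_rot: [-179.9, -0.0, -45.9]
contact_force: [-0.7, -1.2, 5.8]
gripper_width: 0.0331
gripper_force: 25.1
```

>>> play_rows:
  rows:
    - {"slide": [0, 0, 0.007], "delta_rot": [0, 0, 0], "fingers": -1}
    - {"slide": [0, 0, 0], "delta_rot": [0, 0, 0], "fingers": -1}
    - {"slide": [0, 0, 0], "delta_rot": [0, 0, 0], "fingers": -1}

```text
time_s: 20.08
tcp_pos: [0.5002, 0.2696, 0.1554]
eef_rot: [-179.9, -0.0, -45.9]
contact_force: [-2.2, -2.1, 10.6]
gripper_width: 0.033
gripper_force: 25.2
```

>>> play_rows:
  rows:
    - {"slide": [0, 0, -0.01], "delta_rot": [0, 0, 0], "fingers": -1}
    - {"slide": [0, 0, 0], "delta_rot": [0, 0, 0], "fingers": 0.05}
    - {"slide": [0, 0, 0], "delta_rot": [0, 0, 0], "fingers": 0.05}
    - {"slide": [0, 0, 0], "delta_rot": [0, 0, 0], "fingers": 0.05}
    - {"slide": [0, 0, -0.05], "delta_rot": [0, 0, 0], "fingers": 0.05}
    - {"slide": [0, 0, -0.2], "delta_rot": [0, 0, 0], "fingers": 0.05}
    - {"slide": [0, 0, -0.3], "delta_rot": [0, 0, 0], "fingers": 0.05}
    - {"slide": [0, 0, -0.3], "delta_rot": [0, 0, 0], "fingers": 0.05}

```text
time_s: 21.08
tcp_pos: [0.4994, 0.2693, 0.2849]
eef_rot: [-180.0, -0.0, -45.9]
contact_force: [0.8, 0.7, 0.5]
gripper_width: 0.0459
gripper_force: 0.0
```

>>> play_rows:
  rows:
    - {"slide": [0.2, 0, -0.1], "delta_rot": [0, 0, 0], "fingers": 0.05}
    - {"slide": [0.3, 0, 0], "delta_rot": [0, 0, 0], "fingers": 0.05}
    - {"slide": [0.3, 0, 0], "delta_rot": [0, 0, 0], "fingers": 0.05}
    - {"slide": [0, 0, 0], "delta_rot": [0, 0, 0], "fingers": 0.05}
    - {"slide": [0, 0, 0], "delta_rot": [0, 0, 0], "fingers": 0.05}

```text
time_s: 21.7
tcp_pos: [0.5828, 0.1831, 0.2982]
eef_rot: [180.0, 0.0, -46.0]
contact_force: [-0.5, 0.4, 1.0]
gripper_width: 0.0458
gripper_force: 0.0
```

```bash
python3 - <<'E'
from h import *
need([.5,.27,.3],[180,0,-46])
c=cam('scene');d=cam('side');w=cam('wrist')
f=lambda im,x,y,w:cv2.resize(im[y:y+w*3//4,x:x+w],(400,300),interpolation=cv2.INTER_CUBIC)
cv2.imwrite('pics/mos11.png',np.vstack([np.hstack([f(c['image'],340,130,140),f(d['image'],210,90,140)]),np.hstack([f(w['image'],0,0,640),f(c['image'],60,180,400)])]))
E
```

```text
tcp [0.5828 0.1831 0.2982] [ 1.800e+02  1.000e-02 -4.597e+01] t 21.7 F [-0.5  0.4  1. ] w 0.0458
slide [-0.8   -0.005 -0.012] rot [0.    0.002 0.006] slide if after rot [-0.8   -0.005 -0.012]
```

View pics/mos11.png

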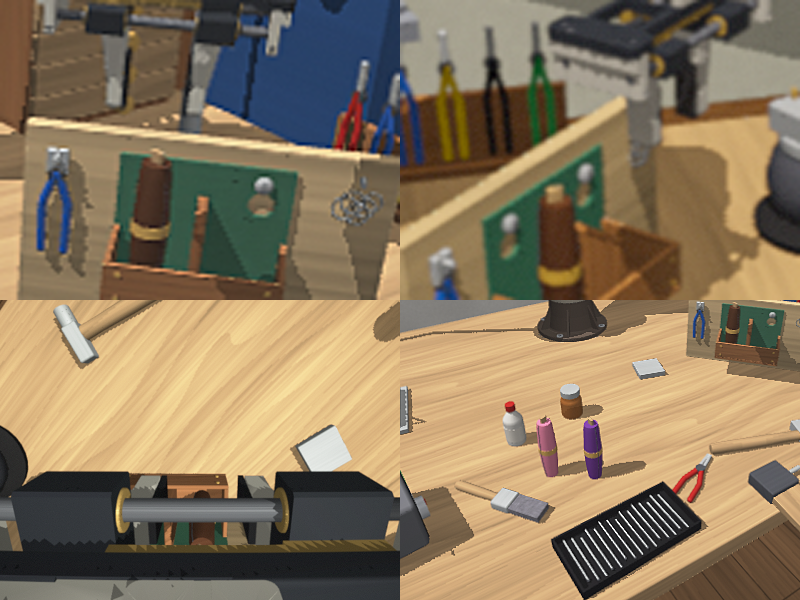

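The caddy hangs on both screws, and the clamp stands upright in its left compartment at (152,215). Everything else is where it was, and the gripper is clear.

```bash
python3 -c "
from plant import r
print(r.close_job())"
```

```text
the job is handed in; nothing more can be done
None
```

The caddy hangs fully home on both screws, the ring clamp stands upright in its left compartment, and the job was handed in at about 22 s of the 64 s allowed; no verdict came back.

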